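Make up two condiment caddies

TASK

Make up the two wooden condiment caddies from the stock on the worktop, with left and right as seen from the robot. The three-pocket caddy gets the oil bottle in its left pocket, the wide squat jar in the middle one and the pepper shaker in the right one; the two-pocket caddy gets the slim jar in its left, square pocket and the box of toothpicks in its right, narrow one. Everything stands upright on the floor of its pocket; leave the stack of small dishes where it is.

Things in the scene. Friction and masses are not known exactly. Their poses are not given: they have to be found in the camera images.
- long_caddy: Longer wooden caddy, fixed: low open box 96 mm (its x) by 276 mm (y), plus a 9 mm lip at each end. Three pockets in a row, each 84 x 84 mm inside, centred at y = +90 (left), 0 and -90 mm (right), x = 0. Walls 6 mm thick, rim 30 mm and pocket floor 6 mm above the worktop. Origin: centre of its underside, on the worktop; x away from the robot, y left, z up (yaw within 0.2 rad).
- short_caddy: Shorter wooden caddy, fixed: low open box 84 mm (its x) by 142 mm (y), plus a 9 mm lip at each end. Left pocket 72 x 72 mm inside, centred at y = +29 mm; right pocket 72 mm (x) by 52 mm (y), centred at y = -39 mm; x = 0. Walls 6 mm thick, rim 30 mm and pocket floor 6 mm above the worktop. Origin: centre of its underside; x away from the robot, y left, z up.
- oil_bottle: Small bottle of oil, glass with a cap, the tallest thing in the stock: 141 mm high, flattened body 62 mm (its x) by 57 mm (its y) up to about 85 mm, sloping shoulder to 122 mm, then a round cap 28 mm across from 122 to 141 mm, its axis at x = +2 mm of this frame. Grip the cap from above. About 0.24 kg. Origin at the centre of its underside, z up.
- squat_jar: Wide squat jar with a flat screw lid (fixed), 84 mm high, body 62 mm (its x) by 68 mm (its y), lid 63 mm across from 74 to 84 mm. Grip it along its x. About 0.25 kg. Origin at the centre of its underside, z up.
- shaker: Round steel pepper shaker with a domed top with holes, 58 mm across, 95 mm high, slightly narrower towards the top. About 0.16 kg. Origin at the centre of its underside, z up.
- slim_jar: Slim round spice jar with a lid (fixed), 47 mm across, 98 mm high. About 0.11 kg. Origin at the centre of its underside, z up.
- pick_box: Upright cardboard box of toothpicks, 30 mm (its x) by 52 mm (its y), 75 mm high; it fits the narrow pocket only with its y along the caddy's x, either way round, and stands nearly so at the start (within about 35 degrees of it). About 0.06 kg. Origin at the centre of its underside, z up.
- dish_stack: Stack of small white nested dishes (one piece), 69 mm across, 78 mm high; not part of either kit, to be left where it is. Loose, about 0.2 kg. Origin at the centre of its underside, z up.
Not all that is in view belongs to the job. Leave any yellow look-alike of the shaker alone.

How it is judged:
By the outcome, as a careful person would: the job done as asked, in the order asked, and still so for the second after the job is handed in, with the robot touching nothing.
It also fails if it takes over 118 s, if anything falls off the work surface, if the arm or the gripper's body presses on something with over 40 N, if the wrist force passes 120 N, or if a joint passes its speed limit or range.

ROBOT

A 7-joint arm with a two-finger parallel gripper is mounted at the origin on a cart in front of the work surface, level with it; the furniture and walls round the work are solid. World frame = base frame: x ahead of the robot, y to its left, z up, the work surface at z = 0. Lengths are in mm, angles in rad, forces in N, time in s.
With the tool pointing down it reaches from about 350 to 900 mm from the base axis. Payload 7.2 kg.
Tool frame: the origin (TCP) lies at the very end of the fingers, on their centre line; the grasp point (between the pads) lies 19 mm behind it; z points along the fingers, y is the line along which they close (so a half turn about z gives the same grasp; the last joint's range is limited). The gripper opens to 88 mm and grips with 3 to 60 N. Pads are 20 mm wide; open, the fingers measure 115 mm over their backs; the gripper's body (75 mm by 178 mm) begins 61 mm behind the grasp point.
Start: joints at [1.108, 0.411, -0.013, 1.596, 0.006, 1.134, -0.082], TCP at [240.379, -576.929, 222.653] pointing down, gripper open.
Joint ranges: [-2.95, 2.95], [-0.29, 1.99], [-1.47, 1.44], [0.14, 2.54], [-1.03, 4.17], [0.13, 1.85], [-2.86, 2.86]. Speed limits (rad/s): [2.39, 2.39, 3.01, 3.01, 3.14, 3.14, 3.14].

INTERFACE

Orientations are given as a unit quaternion [x, y, z, w].
In Python, from plant import manip gives the robot as it stands.
- The arm moves only by the tool carry_out, never from a script. Its argument "steps" is one flat list of numbers, 7 for each row, row after row: the turn, a rotation vector about the tool's x, y, z scaled (see below), then the shift along the tool's x, y, z scaled (see below), then the opening, from -1 (shut) to 1 (fully open). In form: [rx, ry, rz, x, y, z, hand, rx, ry, rz, x, y, z, hand, ...]. A call has 1 to 20 rows; each row shifts and turns the commanded pose from where the row before left it, along the tool's axes as they then stand; what a row does not reach is not made up. The controller multiplies each number of a shift by 3 cm and each number of a turn by 0.08 rad. A row lasts 1/12 s, in which the tool goes at most 41.7 mm and 7.16 degrees, less where a joint would pass 70% of its speed; a pose out of reach is approached as far as the arm can. A call with a number of a shift or a turn outside -1 to 1 is refused whole. A call with a gripper value outside its range is refused whole. The fingers move at their own pace and stop on an object; "grip_force" is the grip in N (left out, the last holds). Time passes only in rows, so rows that do not move let the fingers close. It gives the time, the measured TCP pose, the force, the opening and the grip force at its end, in the units of the state.
- manip.observe(): the state, without advancing time (a new reading comes with each control period).
- manip.get_image(name): name is "scene" or "top"; returns a dict with "image" (384x512x3 uint8, red, green, blue), "fov_y" (degrees; the focal length in pixels is half the picture's height over the tangent of half this angle, whatever the lens; pixels are square), "cx", "cy" (the principal point, pixels), "dist" ([k1, k2, p1, p2, k3] as OpenCV has them; the pictures are not rectified), "view" (4x4, takes a point from world to camera coordinates). Camera axes: x right, y up, looking along -z (the intrinsics and any distortion apply to the point x, -y, -z); pixel columns grow to the right and rows downward; lengths in mm; the calibration is good to about 2 mm. A picture is of the moment at which its call begins. There is no depth.
- manip.job_done(): hands the job in; it is judged then, once.
Trained networks look in a picture, given as the dict that the camera call returned (one of the last four; its "shot" number tells which), for a name from the list of things; names that differ only in an ending like _2 or _b are one class to them, and where a whole thing is asked for, a point or a joint stands for the part that bears it (a point fixed in the world has none). Each returns a list of dicts, best first, with "p" (0 to 1); they miss things now and then, are a little off and sometimes report something else, mostly with a low value. They report only what shows in the picture. A call takes as long as a camera call. They do not tell look-alikes from the thing itself.
- manip.look_for(label, picture): "uv" ([column, row] in pixels, amid what is visible of it).
- manip.regions_of(label, picture): "mask" (384x512 bool, what is visible of it) and "uv" ([column, row] in pixels, amid what is visible of it).
- manip.landmark_of(label, picture): "uv" ([column, row] in pixels: a listed point, or the origin of a listed thing).
The state is a dict: "time_s": time; "q": joint angles; "dq": joint speeds; "tau": joint torques, N m; "tool_pos": TCP position; "orientation": TCP orientation; "force": force on the tool from outside, world axes, zero at the start; "torque": the same for the moment, N m; "opening": finger opening in mm; "grasp_force": force on a finger pad.
Only numpy, scipy, OpenCV 4.12 (cv2) and the standard library are available. Lean on these libraries where they do the work, as an engineer would, in place of code of your own. Each camera call takes 0.05 s, during which the arm holds its last target. There are 200 camera calls.

## Working session

There is one attempt and no reset: what is moved stays moved. The work goes in short steps, Python scripts to look and compute and a tool call to move; the robot and the scene stay as the last step left them, time stands still between calls to the robot, and variables do not carry over. Pictures are saved under pics/ and viewed, at most 14 in all, crops included, and the job is handed in when it is done.

Besides the shell and the picture viewer there is one more tool, called after ">>>" by a JSON object that holds its "name" and its "arguments". carry_out: Moves the arm, as the interface text tells. Shifts and turns lie within -1 to 1; 1 stands for 3 cm of shift or 0.08 rad of turn. Its arguments: {"type":"object","properties":{"steps":{"type":"array","items":{"type":"number","minimum":-1,"maximum":1}},"grip_force":{"type":"number"}},"required":["steps"]}

```bash
ls; mkdir -p pics
cat > h.py <<'E'
import numpy as np,cv2
from plant import manip
def cam(d):
    V=np.array(d["view"]);f=192/np.tan(np.radians(d["fov_y"])/2)
    K=np.array([[f,0,d["cx"]],[0,f,d["cy"]],[0,0,1.]]);F=np.diag([1,-1,-1.])
    return K,np.array(d["dist"],float),F@V[:3,:3],F@V[:3,3]
def ray(d,uv,z=0):
    K,D,R,t=cam(d);p=cv2.undistortPoints(np.array([[uv]],float),K,D)[0,0]
    c=-R.T@t;v=R.T@np.array([p[0],p[1],1]);return c+v*(z-c[2])/v[2]
def proj(d,P):
    K,D,R,t=cam(d);return cv2.projectPoints(np.array(P,float).reshape(-1,3),cv2.Rodrigues(R)[0],t,K,D)[0][:,0]
E
python3 - <<'E'
from h import *
for n in("scene","top"):
    d=manip.get_image(n);cv2.imwrite(f"pics/{n}.png",cv2.cvtColor(d["image"],4))
    K,D,R,t=cam(d);print(n,K[0,0],D,-R.T@t)
    for l in["long_caddy","short_caddy","oil_bottle","squat_jar","shaker","slim_jar","pick_box","dish_stack"]:
        for r in manip.landmark_of(l,d)[:3]:
            print(l,round(r["p"],2),np.round(r["uv"]),np.round(ray(d,r["uv"])[:2]))
E
```

```text
pics
scene 485.0288670362373 [-0.13095154  0.          0.          0.          0.        ] [1380.63337912   66.71468715 1137.84965075]
long_caddy 0.91 [180. 164.] [ 461. -214.]
short_caddy 0.77 [327. 173.] [440. 234.]
oil_bottle 0.74 [270. 228.] [655.  79.]
squat_jar 0.83 [134. 196.] [ 595. -323.]
shaker 0.89 [178. 217.] [ 650. -182.]
shaker 0.79 [242. 197.] [561. -12.]
shaker 0.68 [262. 174.] [470.  39.]
slim_jar 0.77 [306. 228.] [645. 177.]
pick_box 0.85 [217. 226.] [668. -68.]
dish_stack 0.67 [359. 224.] [616. 325.]
top 416.95809211898984 [0.01826594 0.         0.         0.         0.        ] [ 386.43760574   20.3449583  1054.64093206]
long_caddy 0.97 [349. 236.] [ 456. -229.]
short_caddy 0.77 [162. 247.] [444. 242.]
short_caddy 0.31 [383. 182.] [ 594. -325.]
oil_bottle 0.84 [227. 164.] [651.  74.]
squat_jar 0.69 [383. 181.] [ 595. -326.]
shaker 0.89 [263. 199.] [557. -17.]
shaker 0.87 [245. 235.] [466.  33.]
shaker 0.83 [327. 162.] [ 650. -186.]
slim_jar 0.93 [185. 166.] [650. 183.]
pick_box 0.95 [284. 158.] [664. -75.]
dish_stack 0.89 [134. 182.] [612. 314.]
```

Run:
```python
import cv2
a=cv2.imread("pics/top.png")[120:300,90:430];cv2.imwrite("pics/top2.png",cv2.resize(a,None,fx=2.3,fy=2.3,interpolation=2))
a=cv2.imread("pics/scene.png")[100:290,80:420];cv2.imwrite("pics/scene2.png",cv2.resize(a,None,fx=2.3,fy=2.3,interpolation=2))
```

```text
(no output)
```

View pics/top2.png

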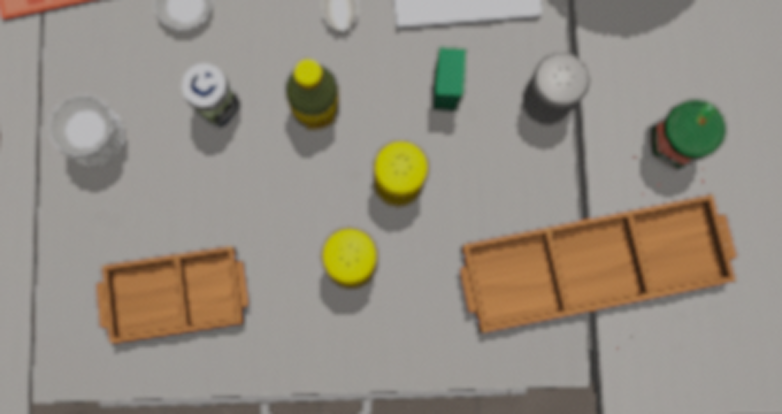

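View pics/scene2.png

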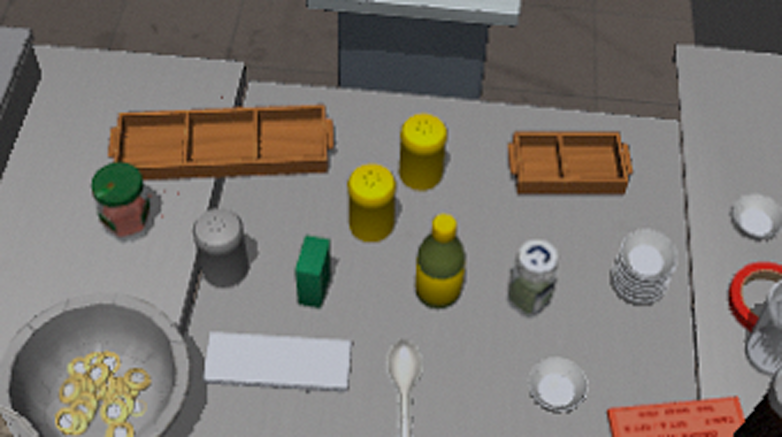

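The top view shows oil bottle at ~(226,160), steel shaker ~(332,157), two yellow decoys at ~(263,195) and ~(242,232), squat jar ~(388,178), pick box ~(285,154), slim jar ~(181,160), short caddy ~(165,248), long caddy ~(350,236). Next step is refining these with silhouette fits.

```bash
cat >> h.py <<'E'
from scipy.optimize import minimize
def box(a,b,z0,z1):return [[s*a/2,t*b/2,z] for s in(-1,1) for t in(-1,1) for z in(z0,z1)]
def cyl(a,b,z0,z1,x=0):
    T=np.linspace(0,2*np.pi,40);return [[x+a/2*np.cos(t),b/2*np.sin(t),z] for t in T for z in(z0,z1)]
# list of convex pieces
M={"oil_bottle":[cyl(62,57,0,85),cyl(62,57,85,85)+cyl(28,28,122,122,2),cyl(28,28,122,141,2)],
"squat_jar":[cyl(62,68,0,74),cyl(63,63,74,84)],"shaker":[cyl(58,58,0,70)+cyl(52,52,70,85)+cyl(34,34,95,95)],
"slim_jar":[cyl(47,47,0,98)],"pick_box":[box(30,52,0,75)],"dish_stack":[cyl(69,69,70,78)+cyl(45,45,0,0)],
"long_caddy":[box(96,276,0,30),box(50,294,15,30)],"short_caddy":[box(84,142,0,30),box(45,160,15,30)]}
def sil(d,name,x,s=4,z=0):
    R=np.array([[np.cos(x[2]),-np.sin(x[2])],[np.sin(x[2]),np.cos(x[2])]])
    m=np.zeros((384*s,512*s),np.uint8)
    for p in M[name]:
        p=np.array(p,float);p[:,:2]=p[:,:2]@R.T+x[:2];p[:,2]+=z
        uv=proj(d,p);cv2.fillConvexPoly(m,cv2.convexHull(np.round(uv*s+s/2-.5).astype(np.int32)),1)
    return m
def fit(ds,name,x0,z=0):
    ms=[]
    for d in ds:
        best=None
        for r in manip.regions_of(name,d)[:4]:
            dist=np.linalg.norm(np.array(r["uv"])-proj(d,[*x0[:2],40+z])[0])
            if r["p"]>.3 and dist<25 and (best is None or dist<best[0]):best=(dist,r["mask"])
        if best:ms.append((d,cv2.resize(best[1].astype(np.uint8),None,fx=4,fy=4,interpolation=0)))
    def cost(x):
        c=0
        for d,m in ms:
            s=sil(d,name,x,z=z);c+=1-(s&m).sum()/max(1,(s|m).sum())
        return c/max(1,len(ms))
    out=[]
    for w in (([x0[2]]) if len(x0)>2 else [-.5,0,.5,1.0]):
        r=minimize(cost,[*x0[:2],w],method="Nelder-Mead",options=dict(initial_simplex=[[x0[0],x0[1],w],[x0[0]+8,x0[1],w],[x0[0],x0[1]+8,w],[x0[0],x0[1],w+.25]],xatol=.05,fatol=1e-4));out.append((r.fun,*r.x))
    return len(ms),sorted(out)
E
python3 - <<'E'
from h import *
ds=[manip.get_image(n) for n in("scene","top")]
X={"long_caddy":(458,-222,.15),"short_caddy":(442,238,.1),"oil_bottle":(653,76),"squat_jar":(595,-324),"shaker":(650,-184),"slim_jar":(648,180),"pick_box":(666,-72)}
for n,x in X.items():
    print(n)
    for dd in([ds,ds[:1],ds[1:]]):
        k,o=fit(dd,n,x);print("  ",k,[np.round(q,3).tolist() for q in o[:2]])
s=manip.observe();print(s)
E
```

```text
long_caddy
   2 [[0.066, 460.772, -223.505, 0.166]]
   1 [[0.069, 464.655, -222.489, 0.165]]
   1 [[0.036, 460.439, -225.156, 0.168]]
short_caddy
   2 [[0.084, 441.045, 229.511, 0.139]]
   1 [[0.057, 446.25, 231.35, 0.141]]
   1 [[0.037, 439.569, 229.328, 0.128]]
oil_bottle
   2 [[0.153, 648.773, 75.604, 0.345], [0.154, 649.131, 75.552, 0.401]]
   1 [[0.168, 651.552, 77.134, 0.074], [0.169, 646.759, 77.259, -0.186]]
   1 [[0.116, 645.907, 73.977, 0.433], [0.117, 645.247, 74.202, -0.132]]
squat_jar
   2 [[0.098, 592.101, -321.36, 1.102], [0.099, 592.223, -321.553, 0.741]]
   1 [[0.089, 594.005, -320.97, -0.401], [0.09, 597.53, -319.015, 1.191]]
   1 [[0.082, 590.88, -321.471, 0.339], [0.084, 590.953, -321.986, 0.315]]
shaker
   2 [[0.072, 648.556, -186.694, 0.271], [0.073, 648.713, -186.767, 1.217]]
   1 [[0.057, 648.912, -185.108, 0.318], [0.057, 648.526, -184.845, 0.73]]
   1 [[0.048, 649.264, -188.036, -0.398], [0.048, 649.131, -188.142, 0.705]]
slim_jar
   2 [[0.104, 649.899, 185.151, -0.092], [0.105, 650.044, 185.145, 0.392]]
   1 [[0.114, 653.098, 184.715, -0.656], [0.115, 652.6
[... 327 characters left out ...]
time_s': 2.4, 'q': array([ 1.10779774,  0.41111887, -0.01269231,  1.59620788,  0.00560706,
        1.13430469, -0.08217878]), 'dq': array([ 0.0001339 ,  0.00190633,  0.00031011, -0.00097757,  0.0001495 ,
        0.00080602,  0.00242353]), 'tau': array([ 1.51373461e-04, -5.87726212e+01,  6.40725140e-01, -2.91379452e+01,
       -5.38465125e-02,  1.04203584e-02, -7.61321587e-06]), 'tool_pos': array([ 240.37039294, -576.92516177,  222.63852694]), 'orientation': array([ 9.80577342e-01,  1.96132803e-01, -4.85351967e-06, -3.16069454e-07]), 'force': array([0.46335093, 0.11092255, 1.04795696]), 'torque': array([-0.04273658,  0.0361236 ,  0.02876177]), 'grasp_force': 0.0, 'opening': 87.87770208713484}
```

Run:
```python
import cv2,numpy as np
a=cv2.imread("pics/scene.png");t=cv2.imread("pics/top.png")
def c(i,u,v,r=25,s=390):return cv2.resize(i[v-r:v+r,u-r:u+r],(s,s),interpolation=cv2.INTER_CUBIC)[:290]
top=np.hstack([c(a,271,214),c(a,133,188)]);bot=np.hstack([c(t,226,164),cv2.resize(t[60:200,260:448],(390,290))])
cv2.imwrite("pics/z.png",np.vstack([top,bot]))
```

```text
(no output)
```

View pics/z.png

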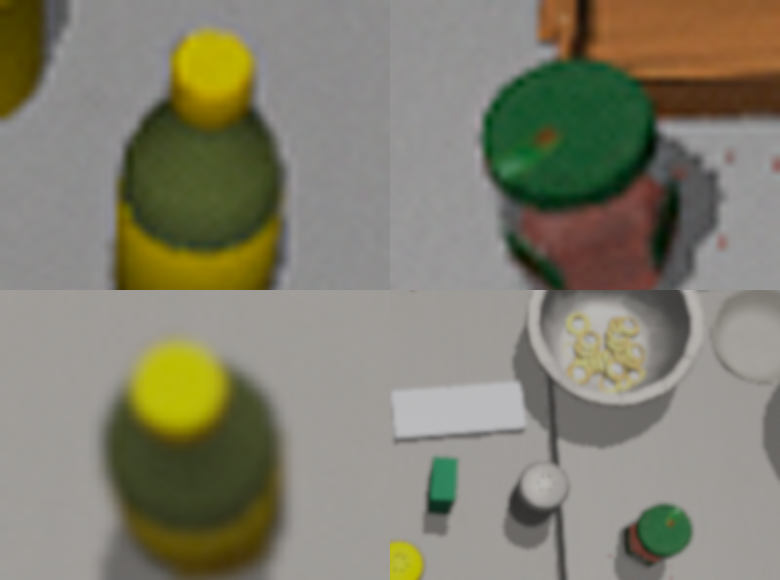

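>>> {"name": "carry_out", "arguments": {"steps": [0,0,-0.987,0,0,0,1,0,0,-0.987,0,0,0,1,0,0,-0.987,0,0,0,1,0,0,-0.987,0,0,0,1,0,0,-0.987,0,0,0,1,0,0,-0.987,0,0,0,1,0,0,-0.987,0,0,0,1,0,0,-0.987,0,0,0,1,0,0,-0.987,0,0,0,1,0,0,-0.987,0,0,0,1,0,0,-0.987,0,0,0,1,0,0,-0.987,0,0,0,1,0,0,-0.987,0,0,0,1,0,0,-0.987,0,0,0,1,0,0,-0.987,0,0,0,1,0,0,-0.987,0,0,0,1,0,0,-0.987,0,0,0,1,0,0,0,0,0,0,1], "grip_force": 20}}

```text
time_s: 3.9
tool_pos: [240.2, -577.0, 222.6]
orientation: [0.645, 0.764, 0.0, 0.0]
force: [-0.5, 0.4, -0.9]
opening: 87.9
grasp_force: 0.0
```

```bash
cat >> h.py <<'E'
from scipy.spatial.transform import Rotation as Ro
def st():
    s=manip.observe();R=Ro.from_quat(s["orientation"]).as_matrix()
    th=np.arctan2(R[1,0],R[0,0]);print("t",round(s["time_s"],2),"tcp",np.round(s["tool_pos"],1),"th",round(th,3),"tilt",np.round(R[:2,2],3),"op",round(s["opening"],1),"gf",round(s["grasp_force"],1),"F",np.round(s["force"],1),"q",np.round(s["q"],2));return s,R,th
def go(*targets,p=None):
    "targets: (x,y,z,theta); prints tool-axis shift in units of 30 mm & turn units"
    s,R,th=st();p=np.array(s["tool_pos"]) if p is None else p
    for t in targets:
        d=(np.array(t[:3])-p);c,sn=np.cos(th),np.sin(th)
        l=np.array([c*d[0]+sn*d[1],sn*d[0]-c*d[1],-d[2]])/30
        n=int(np.ceil(max(abs(l).max(),np.linalg.norm(l)*30/41)));
        dth=-(t[3]-th)/.08 if len(t)>3 else 0
        print("to",t,"total",np.round(l,2),"rows",n,"each",np.round(l/max(n,1),3),"turn",round(dth,2))
        p=np.array(t[:3],float);th=t[3] if len(t)>3 else th
E
python3 - <<'E'
from h import *
d=manip.get_image("scene")
M["cap"]=[cyl(28,28,122,141)]
t=manip.get_image("top")
for z in(0,60,100,130):print("bowl near edge top",z,ray(t,(366,113),z)[:2])
go((651,76,222.6),(651,76,123.5))
E
```

```text
bowl near edge top 0 [ 779.51017962 -296.32091528]
bowl near edge top 60 [ 757.14773026 -278.30535013]
bowl near edge top 100 [ 742.23943069 -266.29497337]
bowl near edge top 130 [ 731.05820601 -257.2871908 ]
t 4.0 tcp [ 240.3 -577.   222.6] th 1.734 tilt [0. 0.] op 87.8 gf 0.0 F [-0.6  0.   0.7] q [ 1.3   0.43 -0.28  1.58  0.13  1.15  1.15]
to (651, 76, 222.6) total [19.25 17.05  0.  ] rows 20 each [0.962 0.853 0.   ] turn 0
to (651, 76, 123.5) total [0.  0.  3.3] rows 4 each [0.    0.    0.826] turn 0
```

>>> {"name": "carry_out", "arguments": {"steps": [0,0,0,0.962,0.853,0,1,0,0,0,0.962,0.853,0,1,0,0,0,0.962,0.853,0,1,0,0,0,0.962,0.853,0,1,0,0,0,0.962,0.853,0,1,0,0,0,0.962,0.853,0,1,0,0,0,0.962,0.853,0,1,0,0,0,0.962,0.853,0,1,0,0,0,0.962,0.853,0,1,0,0,0,0.962,0.853,0,1,0,0,0,0.962,0.853,0,1,0,0,0,0.962,0.853,0,1,0,0,0,0.962,0.853,0,1,0,0,0,0.962,0.853,0,1,0,0,0,0.962,0.853,0,1,0,0,0,0.962,0.853,0,1,0,0,0,0.962,0.853,0,1,0,0,0,0.962,0.853,0,1,0,0,0,0.962,0.853,0,1,0,0,0,0.962,0.853,0,1]}}

```text
time_s: 5.67
tool_pos: [650.4, 78.6, 222.6]
orientation: [0.647, 0.762, -0.0, 0.0]
force: [0.1, -0.1, 0.4]
opening: 87.8
grasp_force: 0.0
```

Run:
```python
from h import *
go((651,76,175),(651,76,125))
```

```text
t 5.67 tcp [650.4  78.6 222.6] th 1.734 tilt [ 0. -0.] op 87.8 gf 0.0 F [ 0.1 -0.1  0.4] q [ 0.18  0.52 -0.56  1.49  0.29  1.21 -0.26]
to (651, 76, 175) total [-0.09  0.01  1.59] rows 2 each [-0.045  0.004  0.793] turn 0
to (651, 76, 125) total [0.   0.   1.67] rows 2 each [0.    0.    0.833] turn 0
```

>>> {"name": "carry_out", "arguments": {"steps": [0,0,0,0,0,0,1,0,0,0,0,0,0.8,1,0,0,0,0,0,0.8,1,0,0,0,0,0,0.8,1,0,0,0,0,0,0.6,1,0,0,0,0,0,0.25,1,0,0,0,0,0,0,1,0,0,0,0,0,0,1]}}

```text
time_s: 6.33
tool_pos: [649.8, 77.2, 125.6]
orientation: [0.646, 0.763, 0.0, -0.0]
force: [1.7, -0.8, 0.2]
opening: 87.8
grasp_force: 0.0
```

Run:
```python
from h import *
st();d=manip.get_image("scene");a=cv2.cvtColor(d["image"],4)[160:260,210:330];cv2.imwrite("pics/b1.png",cv2.resize(a,None,fx=5,fy=5,interpolation=2))
```

```text
t 6.33 tcp [649.8  77.2 125.6] th 1.736 tilt [0. 0.] op 87.8 gf 0.0 F [ 1.7 -0.8  0.2] q [ 0.17  0.61 -0.53  1.59  0.34  1.03 -0.3 ]
```

View pics/b1.png

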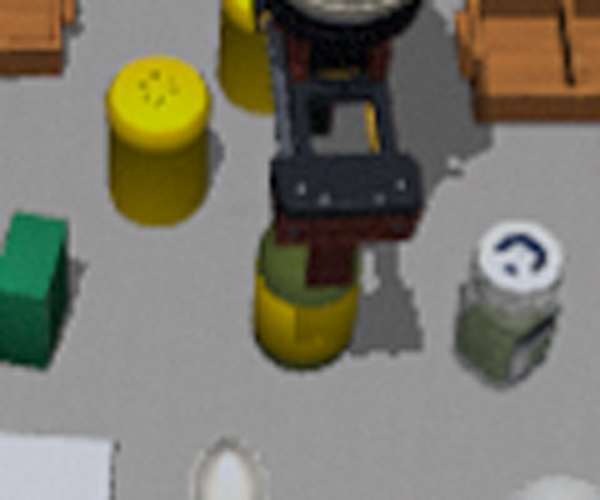

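Far finger (col ~275,row ~213) sits in front of the bottle, offset only as the gripper yaw implies; the cap lies between the fingers. Closing.

>>> {"name": "carry_out", "arguments": {"steps": [0,0,0,0,0,0,-1,0,0,0,0,0,0,-1,0,0,0,0,0,0,-1,0,0,0,0,0,0,-1,0,0,0,0,0,0,-1,0,0,0,0,0,0,-1,0,0,0,0,0,0,-1,0,0,0,0,0,0,-1,0,0,0,0,0,0,-1,0,0,0,0,0,0,-1], "grip_force": 35}}

```text
time_s: 7.22
tool_pos: [649.4, 77.1, 125.1]
orientation: [0.646, 0.763, -0.0, -0.0]
force: [-0.2, 0.1, -0.1]
opening: 26.8
grasp_force: 35.0
```

Run:
```python
from h import *
Lc=np.array([461.5,-224]);w=.166
for k in(90,0,-90):print(np.round(Lc+k*np.array([-np.sin(w),np.cos(w)]),1))
go((649.8,77.2,250),(446.6,-135,250),(446.6,-135,135))
```

```text
[ 446.6 -135.2]
[ 461.5 -224. ]
[ 476.4 -312.8]
t 7.22 tcp [649.4  77.1 125.1] th 1.737 tilt [-0. -0.] op 26.8 gf 35.0 F [-0.2  0.1 -0.1] q [ 0.17  0.61 -0.53  1.59  0.34  1.03 -0.3 ]
to (649.8, 77.2, 250) total [ 0.    0.01 -4.16] rows 5 each [ 0.001  0.003 -0.833] turn 0
to (446.6, -135, 250) total [-5.85 -7.85 -0.  ] rows 8 each [-0.732 -0.981 -0.   ] turn 0
to (446.6, -135, 135) total [0.   0.   3.83] rows 4 each [0.    0.    0.958] turn 0
```

>>> {"name": "carry_out", "arguments": {"steps": [0,0,0,0,0,-0.4,-1,0,0,0,0,0,-0.8,-1,0,0,0,0,0,-0.9,-1,0,0,0,0,0,-0.9,-1,0,0,0,0,0,-0.8,-1,0,0,0,0,0,-0.36,-1,0,0,0,-0.25,-0.35,0,-1,0,0,0,-0.5,-0.7,0,-1,0,0,0,-0.65,-0.85,0,-1,0,0,0,-0.65,-0.85,0,-1,0,0,0,-0.65,-0.85,0,-1,0,0,0,-0.65,-0.85,0,-1,0,0,0,-0.65,-0.85,0,-1,0,0,0,-0.65,-0.85,0,-1,0,0,0,-0.65,-0.85,0,-1,0,0,0,-0.5,-0.6,0,-1,0,0,0,-0.05,-0.25,0,-1,0,0,0,0,0,0,-1,0,0,0,0,0,0,-1]}}

```text
time_s: 8.8
tool_pos: [446.5, -134.5, 250.1]
orientation: [0.646, 0.763, 0.0, 0.0]
force: [0.9, 0.8, -3.1]
opening: 27.3
grasp_force: 35.0
```

Run:
```python
from h import *
go((446.6,-135.2,170),(446.6,-135.2,131.5))
```

```text
t 8.8 tcp [ 446.5 -134.5  250.1] th 1.737 tilt [0. 0.] op 27.3 gf 35.0 F [ 0.9  0.8 -3.1] q [ 0.67  0.15 -0.54  1.9   0.09  1.11  0.27]
to (446.6, -135.2, 170) total [-0.02 -0.    2.67] rows 3 each [-0.008 -0.     0.89 ] turn 0
to (446.6, -135.2, 131.5) total [0.   0.   1.28] rows 2 each [0.    0.    0.642] turn 0
```

>>> {"name": "carry_out", "arguments": {"steps": [0,0,0,0,0,0.8,-1,0,0,0,0,0,0.8,-1,0,0,0,0,0,0.8,-1,0,0,0,0,0,0.4,-1,0,0,0,0,0,0.2,-1,0,0,0,0,0,0,-1,0,0,0,0,0,0,-1]}}

```text
time_s: 9.38
tool_pos: [447.3, -134.1, 160.2]
orientation: [0.645, 0.764, 0.0, -0.0]
force: [-0.5, 0.2, -2.7]
opening: 27.2
grasp_force: 35.0
```

Run:
```python
from h import *
st();o=[]
for n,(u,v) in {"scene":(200,150),"top":(330,225)}.items():
    d=manip.get_image(n);cv2.imwrite(f"pics/raw_{n}.png",cv2.cvtColor(d["image"],4))
    a=cv2.cvtColor(d["image"],4)[v-45:v+45,u-60:u+60];o.append(cv2.resize(a,(400,300),interpolation=2))
cv2.imwrite("pics/b2.png",np.hstack(o))
```

```text
t 9.38 tcp [ 447.3 -134.1  160.2] th 1.739 tilt [0.    0.001] op 27.2 gf 35.0 F [-0.5  0.2 -2.7] q [ 0.64  0.26 -0.53  2.01  0.16  0.91  0.2 ]
```

View pics/b2.png

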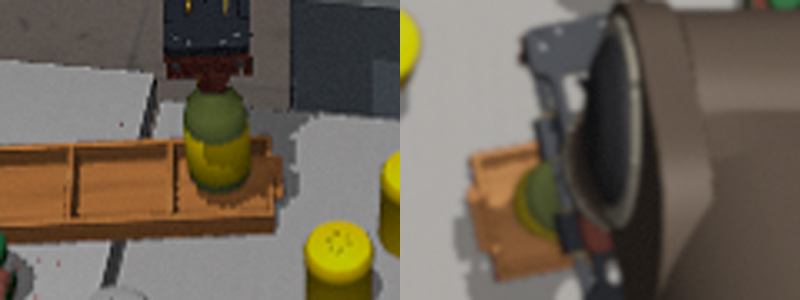

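The bottle hangs upright over the left pocket, clear of all four walls. Lowering.

>>> {"name": "carry_out", "arguments": {"steps": [0,0,0,0,0,0.4,-1,0,0,0,0,0,0.3,-1,0,0,0,0,0,0.2,-1,0,0,0,0,0,0.06,-1,0,0,0,0,0,0,-1,0,0,0,0,0,0,-1]}}

```text
time_s: 9.98
tool_pos: [446.5, -135.0, 131.4]
orientation: [0.646, 0.763, 0.0, 0.0]
force: [0.7, 0.1, -3.0]
opening: 27.5
grasp_force: 35.0
```

Run:
```python
from h import *
st()
```

```text
t 9.98 tcp [ 446.5 -135.   131.4] th 1.737 tilt [0. 0.] op 27.5 gf 35.0 F [ 0.7  0.1 -3. ] q [ 0.63  0.3  -0.52  2.04  0.2   0.84  0.17]
```

>>> {"name": "carry_out", "arguments": {"steps": [0,0,0,0,0,0.03,-1,0,0,0,0,0,0,-1,0,0,0,0,0,0,1,0,0,0,0,0,0,1,0,0,0,0,0,0,1,0,0,0,0,0,0,1,0,0,0,0,0,0,1,0,0,0,0,0,0,1,0,0,0,0,0,-0.3,1,0,0,0,0,0,-0.9,1,0,0,0,0,0,-0.9,1,0,0,0,0,0,-0.9,1,0,0,-0.6,0,0,0,1,0,0,-0.9,0,0,0,1,0,0,-0.9,0,0,0,1,0,0,-0.5,0,0,0,1,0,0,0,0,0,0,1]}}

```text
time_s: 11.4
tool_pos: [446.4, -135.0, 220.9]
orientation: [0.552, 0.834, 0.0, 0.0]
force: [0.9, -0.8, -0.2]
opening: 87.6
grasp_force: 0.0
```

Run:
```python
from h import *
d=manip.get_image("scene")
print(fit([d],"oil_bottle",(446.6,-135,0),z=6))
go((593,-321.5,220),(593,-321.5,45))
```

```text
(1, [(np.float64(0.09285714285714286), np.float64(447.77574765270435), np.float64(-134.90359538364063), np.float64(0.06533942035006479))])
t 11.5 tcp [ 446.4 -135.   220.7] th 1.968 tilt [ 0. -0.] op 87.5 gf 0.0 F [ 0.1  0.5 -0.1] q [ 0.7   0.19 -0.57  1.94  0.12  1.05  0.47]
to (593, -321.5, 220) total [-7.62  2.1   0.02] rows 8 each [-0.953  0.263  0.003] turn 0
to (593, -321.5, 45) total [0.   0.   5.83] rows 6 each [0.    0.    0.972] turn 0
```

>>> {"name": "carry_out", "arguments": {"steps": [0,0,0,-0.5,0.14,0,1,0,0,0,-0.95,0.26,0,1,0,0,0,-0.95,0.26,0,1,0,0,0,-0.95,0.26,0,1,0,0,0,-0.95,0.26,0,1,0,0,0,-0.95,0.26,0,1,0,0,0,-0.95,0.26,0,1,0,0,0,-0.95,0.26,0,1,0,0,0,-0.47,0.14,0,1,0,0,0,0,0,0.5,1,0,0,0,0,0,0.8,1,0,0,0,0,0,0.8,1,0,0,0,0,0,0.6,1,0,0,0,0,0,0,1,0,0,0,0,0,0,1]}}

```text
time_s: 12.75
tool_pos: [592.6, -321.0, 138.6]
orientation: [0.554, 0.833, -0.0, -0.001]
force: [-0.4, -0.3, 0.3]
opening: 88.1
grasp_force: 0.0
```

Run:
```python
from h import *
go((593,-321.5,120),(593,-321.5,35));o=[]
for n,(u,v) in {"scene":(134,185),"top":(385,182)}.items():
    d=manip.get_image(n);k,f=fit([d],"squat_jar",(593,-321.5,.4));print(k,f)
    a=cv2.cvtColor(d["image"],4)[v-38:v+37,u-50:u+50];o.append(cv2.resize(a,(400,300),interpolation=2))
cv2.imwrite("pics/b3.png",np.hstack(o))
```

```text
t 12.75 tcp [ 592.6 -321.   138.6] th 1.968 tilt [-0.002  0.001] op 88.1 gf 0.0 F [-0.4 -0.3  0.3] q [ 0.71  0.61 -0.44  1.53  0.28  1.07  0.61]
to (593, -321.5, 120) total [-0.02  0.01  0.62] rows 1 each [-0.019  0.006  0.62 ] turn 0
to (593, -321.5, 35) total [0.   0.   2.83] rows 3 each [0.    0.    0.944] turn 0
1 [(np.float64(0.2842803674719292), np.float64(592.7105733074859), np.float64(-322.23462039343616), np.float64(-1.1619380522832066))]
1 [(np.float64(0.04580965909090906), np.float64(592.8085585332841), np.float64(-321.85072550112125), np.float64(0.9772557194048589))]
```

View pics/b3.png

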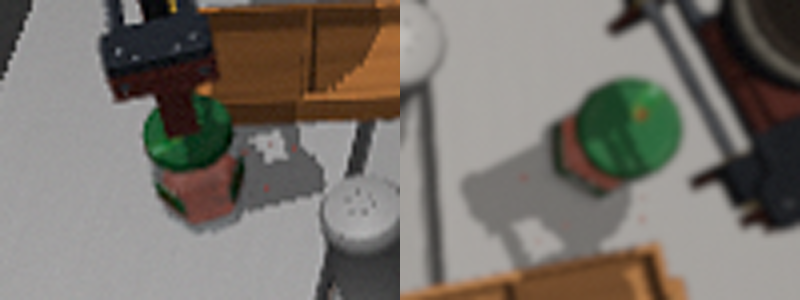

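Jar at (592,-322), gripper straddles it with closing direction normal to the label face. Descending and gripping.

>>> {"name": "carry_out", "arguments": {"steps": [0,0,0,0,0,0.6,1,0,0,0,0,0,0.8,1,0,0,0,0,0,0.8,1,0,0,0,0,0,0.7,1,0,0,0,0,0,0.4,1,0,0,0,0,0,0.15,1,0,0,0,0,0,0,1,0,0,0,0,0,0,-1,0,0,0,0,0,0,-1,0,0,0,0,0,0,-1,0,0,0,0,0,0,-1,0,0,0,0,0,0,-1,0,0,0,0,0,0,-1,0,0,0,0,0,0,-1]}}

```text
time_s: 14.12
tool_pos: [593.4, -321.8, 36.8]
orientation: [0.553, 0.833, -0.0, 0.001]
force: [-2.8, -1.1, 5.9]
opening: 62.7
grasp_force: 35.0
```

Run:
```python
from h import *
go((593,-321.5,130),(461.5,-224,130),(461.5,-224,75))
```

```text
t 14.12 tcp [ 593.4 -321.8   36.8] th 1.969 tilt [ 0.001 -0.001] op 62.7 gf 35.0 F [-2.8 -1.1  5.9] q [ 0.69  0.72 -0.4   1.6   0.34  0.89  0.56]
to (593, -321.5, 130) total [ 0.02 -0.01 -3.11] rows 4 each [ 0.004 -0.002 -0.777] turn 0
to (461.5, -224, 130) total [ 4.69 -2.78 -0.  ] rows 5 each [ 0.939 -0.556 -0.   ] turn 0
to (461.5, -224, 75) total [0.   0.   1.83] rows 2 each [0.    0.    0.917] turn 0
```

>>> {"name": "carry_out", "arguments": {"steps": [0,0,0,0,0,-0.3,-1,0,0,0,0,0,-0.7,-1,0,0,0,0,0,-0.9,-1,0,0,0,0,0,-0.9,-1,0,0,0.5,0,0,-0.5,-1,0,0,0.9,0,0,-0.2,-1,0,0,0.9,0,0,0,-1,0,0,0.6,0,0,0,-1,0,0,0,0,0,0,-1,0,0,0,0,0,0,-1]}}

```text
time_s: 14.95
tool_pos: [592.8, -321.0, 140.6]
orientation: [0.645, 0.764, -0.0, -0.0]
force: [-0.1, -0.5, -2.7]
opening: 62.5
grasp_force: 35.0
```

Run:
```python
from h import *
go((461.5,-224,140),(461.5,-224,75))
```

```text
t 14.95 tcp [ 592.8 -321.   140.6] th 1.739 tilt [-0.001  0.   ] op 62.5 gf 35.0 F [-0.1 -0.5 -2.7] q [ 0.68  0.6  -0.39  1.53  0.25  1.06  0.4 ]
to (461.5, -224, 140) total [ 3.92 -3.77  0.02] rows 4 each [ 0.98  -0.944  0.005] turn 0
to (461.5, -224, 75) total [0.   0.   2.17] rows 3 each [0.    0.    0.722] turn 0
```

>>> {"name": "carry_out", "arguments": {"steps": [0,0,0,0.4,-0.4,0,-1,0,0,0,0.8,-0.77,0,-1,0,0,0,0.8,-0.77,0,-1,0,0,0,0.8,-0.77,0,-1,0,0,0,0.7,-0.66,0,-1,0,0,0,0.42,-0.4,0,-1,0,0,0,0,0,0,-1,0,0,0,0,0,0.5,-1,0,0,0,0,0,0.8,-1,0,0,0,0,0,0.6,-1,0,0,0,0,0,0.27,-1,0,0,0,0,0,0,-1,0,0,0,0,0,0,-1]}}

```text
time_s: 16.03
tool_pos: [462.5, -224.1, 75.8]
orientation: [0.646, 0.764, 0.0, -0.0]
force: [-0.6, -1.3, -2.0]
opening: 62.0
grasp_force: 35.0
```

Run:
```python
from h import *
go((461.5,-224,43));o=[]
for n,(u,v) in {"scene":(180,155),"top":(350,225)}.items():
    d=manip.get_image(n)
    a=cv2.cvtColor(d["image"],4)[v-38:v+37,u-50:u+50];o.append(cv2.resize(a,(400,300),interpolation=2))
cv2.imwrite("pics/b4.png",np.hstack(o))
```

```text
t 16.03 tcp [ 462.5 -224.1   75.8] th 1.738 tilt [-0.  0.] op 62.0 gf 35.0 F [-0.6 -1.3 -2. ] q [ 0.69  0.44 -0.42  1.99  0.25  0.76  0.29]
to (461.5, -224, 43) total [ 0.01 -0.03  1.09] rows 2 each [ 0.004 -0.016  0.546] turn 0
```

View pics/b4.png

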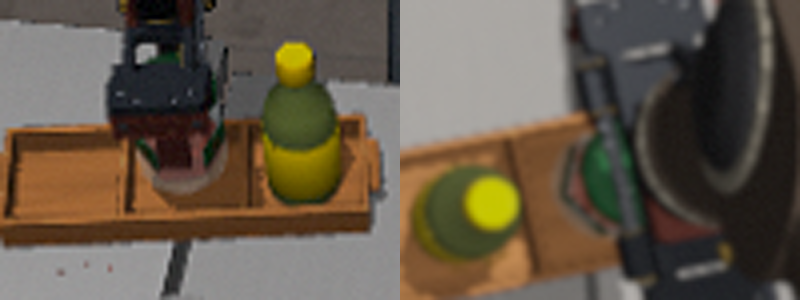

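Bottle stands properly in the left pocket; the jar is over the middle pocket, centred. Lowering and releasing.

>>> {"name": "carry_out", "arguments": {"steps": [0,0,0,0,0,0.4,-1,0,0,0,0,0,0.35,-1,0,0,0,0,0,0.2,-1,0,0,0,0,0,0.1,-1,0,0,0,0,0,0.03,-1,0,0,0,0,0,0,-1,0,0,0,0,0,0,-1]}}

```text
time_s: 16.72
tool_pos: [462.3, -224.1, 43.5]
orientation: [0.646, 0.763, 0.0, 0.0]
force: [0.0, 0.0, -3.2]
opening: 62.2
grasp_force: 35.0
```

Run:
```python
from h import *
st()
```

```text
t 16.72 tcp [ 462.3 -224.1   43.5] th 1.737 tilt [ 0. -0.] op 62.2 gf 35.0 F [ 0.   0.  -3.2] q [ 0.67  0.49 -0.39  2.01  0.29  0.69  0.26]
```

>>> {"name": "carry_out", "arguments": {"steps": [0,0,0,0,0,0.04,-1,0,0,0,0,0,0.02,-1,0,0,0,0,0,0,-1,0,0,0,0,0,0,1,0,0,0,0,0,0,1,0,0,0,0,0,0,1,0,0,0,0,0,0,1,0,0,0,0,0,0,1,0,0,0,0,0,-0.3,1,0,0,0,0,0,-0.9,1,0,0,0,0,0,-0.9,1,0,0,0,0,0,-0.9,1,0,0,0,0,0,-0.9,1,0,0,0,0,0,-0.6,1,0,0,0,0,0,0,1]}}

```text
time_s: 17.97
tool_pos: [464.2, -224.7, 181.0]
orientation: [0.646, 0.763, 0.001, 0.003]
force: [1.1, -0.5, 0.2]
opening: 87.9
grasp_force: 0.0
```

Run:
```python
from h import *
d=manip.get_image("scene")
print(fit([d],"squat_jar",(461.5,-224,.16),z=6))
go((649,-186.5,175),(649,-186.5,48))
```

```text
(0, [(np.float64(0.0), np.float64(461.5), np.float64(-224.0), np.float64(0.16))])
t 18.07 tcp [ 462.4 -224.2  177.3] th 1.737 tilt [ 0.002 -0.001] op 87.2 gf 0.0 F [-0.1  0.4 -0.6] q [ 0.74  0.31 -0.46  1.89  0.16  0.97  0.37]
to (649, -186.5, 175) total [0.21 6.34 0.08] rows 7 each [0.03  0.906 0.011] turn 0
to (649, -186.5, 48) total [0.   0.   4.23] rows 5 each [0.    0.    0.847] turn 0
```

>>> {"name": "carry_out", "arguments": {"steps": [0,0,0,0.02,0.45,0,1,0,0,0,0.03,0.9,0,1,0,0,0,0.03,0.9,0,1,0,0,0,0.03,0.9,0,1,0,0,0,0.03,0.9,0,1,0,0,0,0.03,0.9,0,1,0,0,0,0.03,0.9,0,1,0,0,0,0.01,0.49,0,1,0,0,0,0,0,0,1,0,0,0,0,0,0.6,1,0,0,0,0,0,0.7,1,0,0,0,0,0,0,1,0,0,0,0,0,0,1]}}

```text
time_s: 19.15
tool_pos: [647.2, -186.1, 135.5]
orientation: [0.646, 0.763, -0.001, -0.002]
force: [0.0, 0.4, 0.4]
opening: 87.8
grasp_force: 0.0
```

Run:
```python
from h import *
go((649,-186.5,40));o=[]
for n,(u,v) in {"scene":(175,195),"top":(345,190)}.items():
    d=manip.get_image(n);print(fit([d],"shaker",(649,-186.5,0)))
    a=cv2.cvtColor(d["image"],4)[v-60:v+60,u-80:u+80];o.append(cv2.resize(a,(400,300),interpolation=2))
cv2.imwrite("pics/b5.png",np.hstack(o))
```

```text
t 19.15 tcp [ 647.2 -186.1  135.5] th 1.737 tilt [-0.004  0.001] op 87.8 gf 0.0 F [0.  0.4 0.4] q [ 0.49  0.61 -0.42  1.53  0.27  1.06  0.16]
to (649, -186.5, 40) total [-0.02  0.06  3.18] rows 4 each [-0.006  0.014  0.796] turn 0
(1, [(np.float64(0.24795199085540098), np.float64(649.51084709877), np.float64(-184.90229651284704), np.float64(0.20767752277288326))])
(1, [(np.float64(0.19003354096789649), np.float64(648.4526925935661), np.float64(-185.23458633001215), np.float64(0.10232665094687866))])
```

View pics/b5.png

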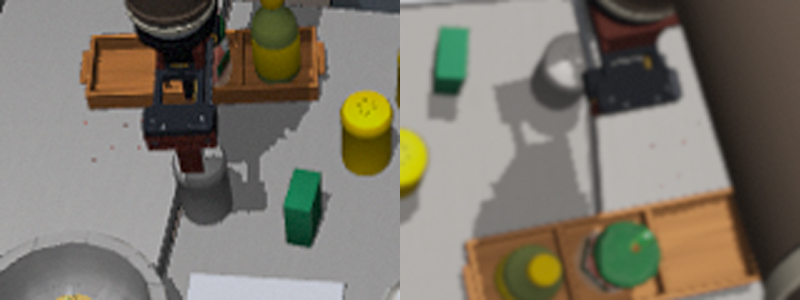

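The jar stands in the middle pocket, and the gripper straddles the shaker with room to the bowl. Descending on it (95.5 mm).

>>> {"name": "carry_out", "arguments": {"steps": [0,0,0,0,0,0.5,1,0,0,0,0,0,0.8,1,0,0,0,0,0,0.8,1,0,0,0,0,0,0.6,1,0,0,0,0,0,0.35,1,0,0,0,0,0,0.1,1,0,0,0,0,0,0,1,0,0,0,0,0,0,-1,0,0,0,0,0,0,-1,0,0,0,0,0,0,-1,0,0,0,0,0,0,-1,0,0,0,0,0,0,-1,0,0,0,0,0,0,-1,0,0,0,0,0,0,-1]}}

```text
time_s: 20.52
tool_pos: [648.6, -186.6, 43.6]
orientation: [0.646, 0.763, -0.0, 0.0]
force: [-1.9, 0.5, 5.7]
opening: 57.4
grasp_force: 35.0
```

Run:
```python
from h import *
go((649,-186.5,210),(476.4,-312.8,210),(476.4,-312.8,85))
```

```text
t 20.52 tcp [ 648.6 -186.6   43.6] th 1.737 tilt [ 0. -0.] op 57.4 gf 35.0 F [-1.9  0.5  5.7] q [ 0.47  0.71 -0.39  1.6   0.32  0.9   0.12]
to (649, -186.5, 210) total [ 0.    0.01 -5.55] rows 6 each [ 0.     0.002 -0.924] turn 0
to (476.4, -312.8, 210) total [-3.2  -6.37 -0.  ] rows 7 each [-0.457 -0.91  -0.   ] turn 0
to (476.4, -312.8, 85) total [0.   0.   4.17] rows 5 each [0.    0.    0.833] turn 0
```

>>> {"name": "carry_out", "arguments": {"steps": [0,0,0,0,0,-0.3,-1,0,0,0,0,0,-0.8,-1,0,0,0,0,0,-0.9,-1,0,0,0,0,0,-0.9,-1,0,0,0,0,0,-0.8,-1,0,0,0,0,0,-0.5,-1,0,0,0,-0.2,-0.47,0,-1,0,0,0,-0.45,-0.9,0,-1,0,0,0,-0.45,-0.9,0,-1,0,0,0,-0.45,-0.9,0,-1,0,0,0,-0.45,-0.9,0,-1,0,0,0,-0.45,-0.9,0,-1,0,0,0,-0.45,-0.9,0,-1,0,0,0,-0.3,-0.5,0,-1,0,0,0,0,0,0,-1,0,0,0,0,0,0,-1]}}

```text
time_s: 21.85
tool_pos: [475.3, -313.5, 169.3]
orientation: [0.647, 0.763, -0.0, 0.0]
force: [0.8, -0.0, -2.0]
opening: 57.3
grasp_force: 35.0
```

Run:
```python
from h import *
go((476.4,-312.8,85))
```

```text
t 21.85 tcp [ 475.3 -313.5  169.3] th 1.735 tilt [ 0. -0.] op 57.3 gf 35.0 F [ 0.8 -0.  -2. ] q [ 0.83  0.41 -0.43  1.77  0.2   1.    0.49]
to (476.4, -312.8, 85) total [0.02 0.04 2.81] rows 3 each [0.006 0.013 0.936] turn 0
```

>>> {"name": "carry_out", "arguments": {"steps": [0,0,0,0,0.03,0.5,-1,0,0,0,0,0,0.9,-1,0,0,0,0,0,0.9,-1,0,0,0,0,0,0.5,-1,0,0,0,0,0,0,-1,0,0,0,0,0,0,-1]}}

```text
time_s: 22.35
tool_pos: [477.8, -311.0, 84.6]
orientation: [0.645, 0.764, 0.0, -0.001]
force: [0.7, -0.5, -1.6]
opening: 57.6
grasp_force: 35.0
```

Run:
```python
from h import *
go((476.4,-312.8,50));o=[]
for n,(u,v) in {"scene":(160,155),"top":(360,225)}.items():
    d=manip.get_image(n)
    a=cv2.cvtColor(d["image"],4)[v-38:v+37,u-50:u+50];o.append(cv2.resize(a,(400,300),interpolation=2))
cv2.imwrite("pics/b6.png",np.hstack(o))
```

```text
t 22.35 tcp [ 477.8 -311.    84.6] th 1.739 tilt [-0.001  0.002] op 57.6 gf 35.0 F [ 0.7 -0.5 -1.6] q [ 0.8   0.51 -0.4   1.85  0.26  0.84  0.43]
to (476.4, -312.8, 50) total [-0.05 -0.05  1.15] rows 2 each [-0.026 -0.027  0.577] turn 0
```

View pics/b6.png

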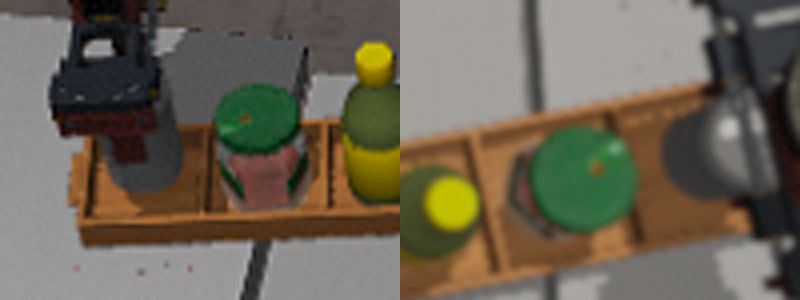

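Jar seated in the middle; shaker hangs over the right pocket, clear of walls. Lowering and releasing.

>>> {"name": "carry_out", "arguments": {"steps": [0,0,0,0,0,0.4,-1,0,0,0,0,0,0.35,-1,0,0,0,0,0,0.25,-1,0,0,0,0,0,0.15,-1,0,0,0,0,0,0.04,-1,0,0,0,0,0,0,-1,0,0,0,0,0,0,-1,0,0,0,0,0,0,1,0,0,0,0,0,0,1,0,0,0,0,0,0,1,0,0,0,0,0,0,1,0,0,0,0,0,0,1,0,0,0,0,0,-0.3,1,0,0,0,0,0,-0.9,1,0,0,0,0,0,-0.9,1,0,0,0,0,0,-0.9,1,0,0,0,0,0,-0.9,1,0,0,0,0,0,-0.7,1,0,0,0,0,0,0,1]}}

```text
time_s: 24.03
tool_pos: [479.3, -313.5, 192.7]
orientation: [0.646, 0.763, 0.001, 0.004]
force: [0.4, -0.1, 0.7]
opening: 87.6
grasp_force: 0.0
```

Run:
```python
from h import *
d=manip.get_image("scene")
for n,x in{"shaker":(476,-312,0),"squat_jar":(462,-224,.16)}.items():print(n,fit([d],n,x,z=6))
go((650,185,188),(650,185,60))
```

```text
shaker (1, [(np.float64(0.0641161509114031), np.float64(475.8401625728738), np.float64(-310.7124887474279), np.float64(0.11577130018111281))])
squat_jar (0, [(np.float64(0.0), np.float64(462.0), np.float64(-224.0), np.float64(0.16))])
t 24.18 tcp [ 476.7 -312.5  187.3] th 1.737 tilt [ 0. -0.] op 88.0 gf 0.0 F [-0.5 -0.7 -1.1] q [ 0.83  0.39 -0.44  1.75  0.19  1.04  0.49]
to (650, 185, 188) total [15.4   8.44 -0.02] rows 16 each [ 0.962  0.528 -0.002] turn 0
to (650, 185, 60) total [0.   0.   4.27] rows 5 each [0.    0.    0.853] turn 0
```

>>> {"name": "carry_out", "arguments": {"steps": [0,0,0,0.47,0.26,0,1,0,0,0,0.96,0.53,0,1,0,0,0,0.96,0.53,0,1,0,0,0,0.96,0.53,0,1,0,0,0,0.96,0.53,0,1,0,0,0,0.96,0.53,0,1,0,0,0,0.96,0.53,0,1,0,0,0,0.96,0.53,0,1,0,0,0,0.96,0.53,0,1,0,0,0,0.96,0.53,0,1,0,0,0,0.96,0.53,0,1,0,0,0,0.96,0.53,0,1,0,0,0,0.96,0.53,0,1,0,0,0,0.96,0.53,0,1,0,0,0,0.96,0.53,0,1,0,0,0,0.96,0.53,0,1,0,0,0,0.53,0.23,0,1,0,0,0,0,0,0,1,0,0,0,0,0,0,1]}}

```text
time_s: 25.77
tool_pos: [649.1, 186.1, 185.2]
orientation: [0.645, 0.764, -0.001, -0.001]
force: [0.5, -1.0, 0.2]
opening: 88.1
grasp_force: 0.0
```

Run:
```python
from h import *
go((650,185,48))
for n in("scene","top"):
    d=manip.get_image(n)
    print(fit([d],"slim_jar",(650,185,0)),fit([d],"short_caddy",(442,230,.13)))
```

```text
t 25.77 tcp [649.1 186.1 185.2] th 1.74 tilt [-0.003 -0.   ] op 88.1 gf 0.0 F [ 0.5 -1.   0.2] q [-0.01  0.59 -0.53  1.47  0.31  1.17 -0.42]
to (650, 185, 48) total [-0.04  0.02  4.57] rows 5 each [-0.008  0.005  0.915] turn 0
(1, [(np.float64(0.10384656140722692), np.float64(653.9576631587248), np.float64(185.74251414577344), np.float64(-0.144218378919174))]) (1, [(np.float64(0.45833333333333337), np.float64(444.82365536064333), np.float64(231.00042341027157), np.float64(0.13431342495513526))])
(0, [(np.float64(0.0), np.float64(650.0), np.float64(185.0), np.float64(0.0))]) (0, [(np.float64(0.0), np.float64(442.0), np.float64(230.0), np.float64(0.13))])
```

>>> {"name": "carry_out", "arguments": {"steps": [0,0,0,0,0,0.5,1,0,0,0,0,0,0.9,1,0,0,0,0,0,0.9,1,0,0,0,0,0,0.9,1,0,0,0,0,0,0.8,1,0,0,0,0,0,0.5,1,0,0,0,0,0,0.23,1,0,0,0,0,0,0,1,0,0,0,0,0,0,1,0,0,0,0,0,0,-1,0,0,0,0,0,0,-1,0,0,0,0,0,0,-1,0,0,0,0,0,0,-1,0,0,0,0,0,0,-1,0,0,0,0,0,0,-1,0,0,0,0,0,0,-1,0,0,0,0,0,0,-1], "grip_force": 25}}

```text
time_s: 27.48
tool_pos: [650.2, 185.1, 45.7]
orientation: [0.646, 0.763, 0.0, 0.0]
force: [-0.2, -1.0, 2.9]
opening: 53.0
grasp_force: 25.0
```

Run:
```python
from h import *
C=np.array([442,230]);w=.134;l=np.array([-np.sin(w),np.cos(w)])
a=C+29*l;b=C-39*l;print(a,b)
go((650,185,150),(*a,150),(*a,90))
```

```text
[438.12561907 258.74002736] [447.21037436 191.34961838]
t 27.48 tcp [650.2 185.1  45.7] th 1.737 tilt [0. 0.] op 53.0 gf 25.0 F [-0.2 -1.   2.9] q [-0.03  0.73 -0.48  1.59  0.39  0.92 -0.48]
to (650, 185, 150) total [-0.   -0.01 -3.48] rows 4 each [-0.001 -0.002 -0.869] turn 0
to (np.float64(438.12561906616185), np.float64(258.7400273552325), 150) total [ 3.59 -6.56 -0.  ] rows 7 each [ 0.513 -0.937 -0.   ] turn 0
to (np.float64(438.12561906616185), np.float64(258.7400273552325), 90) total [0. 0. 2.] rows 2 each [0. 0. 1.] turn 0
```

Run:
```python
from h import *
st();o=[]
for n,(u,v) in {"scene":(305,215),"top":(185,165)}.items():
    d=manip.get_image(n)
    a=cv2.cvtColor(d["image"],4)[v-30:v+30,u-40:u+40];o.append(cv2.resize(a,(400,300),interpolation=2))
cv2.imwrite("pics/b7.png",np.hstack(o))
```

```text
t 27.48 tcp [650.2 185.1  45.7] th 1.737 tilt [0. 0.] op 53.0 gf 25.0 F [-0.2 -1.   2.9] q [-0.03  0.73 -0.48  1.59  0.39  0.92 -0.48]
```

View pics/b7.png

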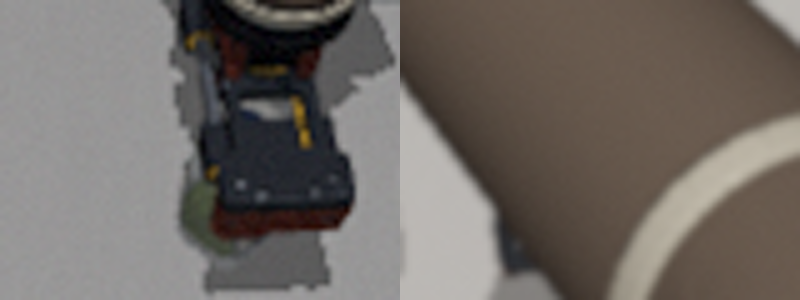

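Run:
```python
from h import *
d=manip.get_image("scene");im=d["image"]
cl=np.array([np.cos(.166),np.sin(.166)]);P=[]
for k in(26.5,45):
    for z in(45.7,85,110):P.append([*(np.array([650.2,185.1])+k*cl),z])
P+= [[650,185,0],[650,185,98],[626,185,0],[650,161.5,0],[650,208.5,0],[673,185,0]]
print(np.round(proj(d,P),1).tolist())
for r in manip.regions_of("slim_jar",d)[:3]:
    ys,xs=np.where(r["mask"]);print(r["p"],r["uv"],xs.min(),xs.max(),ys.min(),ys.max(),r["mask"].sum())
print(manip.landmark_of("slim_jar",d)[:2])
a=cv2.cvtColor(im,4)[190:245,270:345];a=np.clip(a.astype(float)*1.8,0,255).astype(np.uint8);cv2.imwrite("pics/b8.png",cv2.resize(a,None,fx=9,fy=9,interpolation=0))
```

```text
[[312.2, 229.1], [314.2, 221.1], [315.5, 215.7], [313.2, 235.0], [315.2, 227.1], [316.5, 221.8], [308.8, 229.7], [313.4, 209.8], [309.0, 222.5], [300.3, 228.9], [317.2, 230.6], [308.5, 236.8]]
0.47 [304.4, 223.5] 301 317 206 237 151
[{'uv': [311.0, 227.5], 'p': 0.57}]
```

View pics/b8.png

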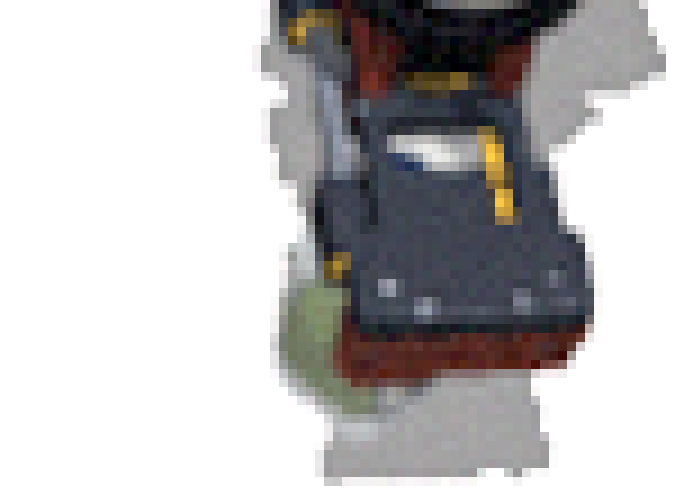

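The jar base (cols 301–318) sits where projected between the pads; the opening of 53 mm is larger than expected, so I'll lift, carry it over and check there.

>>> {"name": "carry_out", "arguments": {"steps": [0,0,0,0,0,-0.3,-1,0,0,0,0,0,-0.7,-1,0,0,0,0,0,-0.9,-1,0,0,0,0,0,-0.9,-1,0,0,0,0,0,-0.7,-1,0,0,0,0.2,-0.3,0,-1,0,0,0,0.4,-0.8,0,-1,0,0,0,0.5,-0.9,0,-1,0,0,0,0.5,-0.9,0,-1,0,0,0,0.5,-0.9,0,-1,0,0,0,0.5,-0.9,0,-1,0,0,0,0.5,-0.9,0,-1,0,0,0,0.4,-0.6,0,-1,0,0,0.2,0.1,-0.26,0,-1,0,0,0.2,0,0,0,-1,0,0,0,0,0,0,-1]}}

```text
time_s: 29.07
tool_pos: [441.7, 258.9, 150.2]
orientation: [0.659, 0.752, -0.0, 0.0]
force: [1.2, 0.2, -0.8]
opening: 53.1
grasp_force: 25.0
```

Run:
```python
from h import *
go((438,258.7,90),(438,258.7,54))
d=manip.get_image("scene");x=fit([d],"slim_jar",(438,258.7,0),z=106);print(x)
o=[]
for n in("scene","top"):
    d=manip.get_image(n);u,v=np.int32(proj(d,[438,250,80])[0])
    a=cv2.cvtColor(d["image"],4)[v-45:v+45,u-60:u+60];a=np.clip(a*1.4,0,255).astype(np.uint8);o.append(cv2.resize(a,(400,300),interpolation=2))
cv2.imwrite("pics/b9.png",np.hstack(o))
```

```text
t 29.07 tcp [441.7 258.9 150.2] th 1.704 tilt [ 0.    -0.001] op 53.1 gf 25.0 F [ 1.2  0.2 -0.8] q [-0.13  0.37 -0.61  1.92  0.26  0.93 -0.73]
to (438, 258.7, 90) total [ 0.01 -0.12  2.01] rows 3 each [ 0.003 -0.041  0.669] turn 0
to (438, 258.7, 54) total [0.  0.  1.2] rows 2 each [0.  0.  0.6] turn 0
(1, [(np.float64(0.6190378500359011), np.float64(449.5022238103668), np.float64(254.3649275633524), np.float64(0.10396855084212525))])
```

View pics/b9.png

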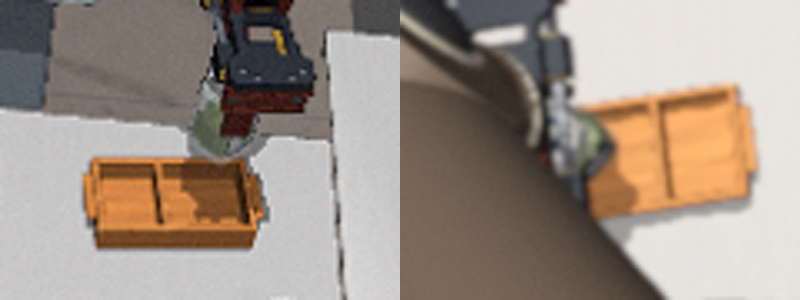

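Run:
```python
from h import *
d=manip.get_image("scene");u,v=np.int32(proj(d,[438,250,80])[0])
q=lambda P:np.round((proj(d,P)-[u-60,v-45])*400/120).tolist()
print(q([[468,263,150],[441.7,259,104],[441.7,235.5,104],[441.7,282.5,104],[465,259,104],[441.7,235.5,202],[441.7,259,202]]))
```

```text
[[232.0, 125.0], [217.0, 138.0], [190.0, 135.0], [244.0, 140.0], [217.0, 158.0], [209.0, 55.0], [238.0, 58.0]]
```

The jar is upright, its base (x 190–255, y ~158) matches the predicted projection, above the left square pocket. Lowering.

>>> {"name": "carry_out", "arguments": {"steps": [0,0,0,0,-0.08,0.5,-1,0,0,0,0,0,0.8,-1,0,0,0,0,0,0.7,-1,0,0,0,0,0,0.5,-1,0,0,0,0,0,0.3,-1,0,0,0,0,0,0.2,-1,0,0,0,0,0,0.15,-1,0,0,0,0,0,0.1,-1,0,0,0,0,0,0,-1,0,0,0,0,0,0,-1]}}

```text
time_s: 30.15
tool_pos: [439.1, 259.4, 53.3]
orientation: [0.658, 0.753, 0.0, 0.0]
force: [-0.1, -0.1, -1.5]
opening: 53.1
grasp_force: 25.0
```

Run:
```python
from h import *
st()
```

```text
t 30.15 tcp [439.1 259.4  53.3] th 1.705 tilt [0.001 0.   ] op 53.1 gf 25.0 F [-0.1 -0.1 -1.5] q [-0.2   0.5  -0.54  2.01  0.38  0.74 -0.84]
```

>>> {"name": "carry_out", "arguments": {"steps": [0,0,0,0,0,0.05,-1,0,0,0,0,0,0.01,-1,0,0,0,0,0,0,-1,0,0,0,0,0,0,1,0,0,0,0,0,0,1,0,0,0,0,0,0,1,0,0,0,0,0,0,1,0,0,0,0,0,0,1,0,0,0,0,0,-0.3,1,0,0,0,0,0,-0.9,1,0,0,0,0,0,-0.9,1,0,0,0,0,0,-0.9,1,0,0,0,0,0,-0.7,1,0,0,0.86,0,0,0,1,0,0,0.85,0,0,0,1,0,0,0.85,0,0,0,1,0,0,0,0,0,0,1,0,0,0,0,0,0,1]}}

```text
time_s: 31.65
tool_pos: [438.7, 259.2, 162.5]
orientation: [0.731, 0.683, 0.0, 0.0]
force: [0.1, -0.2, -0.0]
opening: 87.9
grasp_force: 0.0
```

Run:
```python
from h import *
d=manip.get_image("scene");print(fit([d],"slim_jar",(438,259,0),z=6))
for c in("scene","top"):
    e=manip.get_image(c)
    print(fit([e],"pick_box",(663,-72,1.5)),fit([e],"short_caddy",(442,230,.13)))
go((663,-72,162),(663,-72,40))
```

```text
(1, [(np.float64(0.1723014714141301), np.float64(445.11609069941596), np.float64(258.08131887035177), np.float64(0.07737283349543922))])
(1, [(np.float64(0.07079388201019665), np.float64(666.9752280819908), np.float64(-70.96603883013178), np.float64(1.4906876490258676))]) (1, [(np.float64(0.3029625489100056), np.float64(443.569263396485), np.float64(232.14328881566638), np.float64(0.10788930718858465))])
(1, [(np.float64(0.0750305623471883), np.float64(662.4294485501215), np.float64(-73.36036712509184), np.float64(1.5044155947812032))]) (1, [(np.float64(0.303480533773559), np.float64(440.668283485457), np.float64(224.42867884896793), np.float64(0.09837007459580285))])
t 32.05 tcp [438.7 259.1 161.9] th 1.501 tilt [-0. -0.] op 87.9 gf 0.0 F [-0.5 -0.3  1. ] q [-0.16  0.34 -0.58  1.91  0.23  0.95 -0.91]
to (663, -72, 162) total [-10.49   8.23  -0.  ] rows 11 each [-0.953  0.748 -0.   ] turn 0
to (663, -72, 40) total [0.   0.   4.07] rows 5 each [0.    0.    0.813] turn 0
```

>>> {"name": "carry_out", "arguments": {"steps": [0,0,0,-0.5,0.4,0,1,0,0,0,-0.95,0.75,0,1,0,0,0,-0.95,0.75,0,1,0,0,0,-0.95,0.75,0,1,0,0,0,-0.95,0.75,0,1,0,0,0,-0.95,0.75,0,1,0,0,0,-0.95,0.75,0,1,0,0,0,-0.95,0.75,0,1,0,0,0,-0.95,0.75,0,1,0,0,0,-0.95,0.75,0,1,0,0,0,-0.95,0.75,0,1,0,0,0,-0.49,0.36,0,1,0,0,0,0,0,0,1,0,0,0,0,0,0.9,1,0,0,0,0,0,0.8,1,0,0,0,0,0,0,1,0,0,0,0,0,0,1], "grip_force": 12}}

```text
time_s: 33.47
tool_pos: [662.6, -71.4, 110.0]
orientation: [0.731, 0.682, -0.001, -0.001]
force: [0.4, 0.1, 0.4]
opening: 88.1
grasp_force: 0.0
```

Run:
```python
from h import *
go((664,-72,36))
```

```text
t 33.47 tcp [662.6 -71.4 110. ] th 1.501 tilt [-0.003  0.001] op 88.1 gf 0.0 F [0.4 0.1 0.4] q [ 0.31  0.62 -0.41  1.57  0.28  1.01 -0.25]
to (664, -72, 36) total [-0.02  0.05  2.47] rows 3 each [-0.006  0.016  0.823] turn 0
```

>>> {"name": "carry_out", "arguments": {"steps": [0,0,0,0,0,0.5,1,0,0,0,0,0,0.8,1,0,0,0,0,0,0.7,1,0,0,0,0,0,0.35,1,0,0,0,0,0,0.12,1,0,0,0,0,0,0,1,0,0,0,0,0,0,1,0,0,0,0,0,0,-1,0,0,0,0,0,0,-1,0,0,0,0,0,0,-1,0,0,0,0,0,0,-1,0,0,0,0,0,0,-1,0,0,0,0,0,0,-1,0,0,0,0,0,0,-1,0,0,0,0,0,0,-1], "grip_force": 15}}

```text
time_s: 34.72
tool_pos: [663.8, -72.3, 37.1]
orientation: [0.732, 0.682, -0.0, 0.0]
force: [0.2, -0.7, 1.6]
opening: 52.3
grasp_force: 14.9
```

Run:
```python
from h import *
st()
```

```text
t 34.72 tcp [663.8 -72.3  37.1] th 1.5 tilt [ 0. -0.] op 52.3 gf 14.9 F [ 0.2 -0.7  1.6] q [ 0.29  0.71 -0.38  1.62  0.32  0.88 -0.28]
```

>>> {"name": "carry_out", "arguments": {"steps": [0,0,0,0,0,-0.3,-1,0,0,0,0,0,-0.7,-1,0,0,0,0,0,-0.9,-1,0,0,0,0,0,-0.9,-1,0,0,0,0,0,-0.9,-1,0,0,-0.3,0,0,-0.5,-1,0,0,-0.6,0,0,-0.2,-1,0,0,-0.6,0,0,0,-1,0,0,-0.6,0,0,0,-1,0,0,-0.44,0,0,0,-1,0,0,0,0,0,0,-1,0,0,0,0,0,0,-1]}}

```text
time_s: 35.72
tool_pos: [663.7, -72.2, 169.2]
orientation: [0.659, 0.752, 0.0, -0.0]
force: [0.4, 0.4, -1.5]
opening: 52.1
grasp_force: 14.9
```

Run:
```python
from h import *
go((447.5,192,168),(447.5,192,80))
```

```text
t 35.72 tcp [663.7 -72.2 169.2] th 1.702 tilt [0. 0.] op 52.1 gf 14.9 F [ 0.4  0.4 -1.5] q [ 0.35  0.58 -0.47  1.52  0.28  1.12 -0.05]
to (447.5, 192, 168) total [ 9.68 -5.99  0.04] rows 10 each [ 0.968 -0.599  0.004] turn 0
to (447.5, 192, 80) total [0.   0.   2.93] rows 3 each [0.    0.    0.978] turn 0
```

>>> {"name": "carry_out", "arguments": {"steps": [0,0,0,0.3,-0.2,0,-1,0,0,0,0.7,-0.42,0,-1,0,0,0,0.9,-0.56,0,-1,0,0,0,0.9,-0.56,0,-1,0,0,0,0.9,-0.56,0,-1,0,0,0,0.9,-0.56,0,-1,0,0,0,0.9,-0.56,0,-1,0,0,0,0.9,-0.56,0,-1,0,0,0,0.9,-0.56,0,-1,0,0,0,0.9,-0.56,0,-1,0,0,0,0.8,-0.49,0,-1,0,0,0,0.5,-0.3,0,-1,0,0,0,0.18,-0.2,0,-1,0,0,0,0,0,0.5,-1,0,0,0,0,0,0.9,-1,0,0,0,0,0,0.9,-1,0,0,0,0,0,0.5,-1,0,0,0,0,0,0,-1,0,0,0,0,0,0,-1]}}

```text
time_s: 37.3
tool_pos: [443.8, 190.9, 84.7]
orientation: [0.659, 0.752, -0.001, -0.0]
force: [0.4, -0.4, -0.5]
opening: 52.1
grasp_force: 14.9
```

Run:
```python
from h import *
go((447.5,192,43.5));o=[]
for n in("scene","top"):
    d=manip.get_image(n);u,v=np.int32(proj(d,[442,220,50])[0])
    a=cv2.cvtColor(d["image"],4)[v-38:v+37,u-50:u+50];a=np.clip(a*1.4,0,255).astype(np.uint8);o.append(cv2.resize(a,(400,300),interpolation=2))
cv2.imwrite("pics/b10.png",np.hstack(o))
```

```text
t 37.3 tcp [443.8 190.9  84.7] th 1.703 tilt [-0.002 -0.001] op 52.1 gf 14.9 F [ 0.4 -0.4 -0.5] q [-0.04  0.41 -0.57  2.04  0.32  0.77 -0.67]
to (447.5, 192, 43.5) total [0.02 0.13 1.37] rows 2 each [0.009 0.063 0.686] turn 0
```

View pics/b10.png

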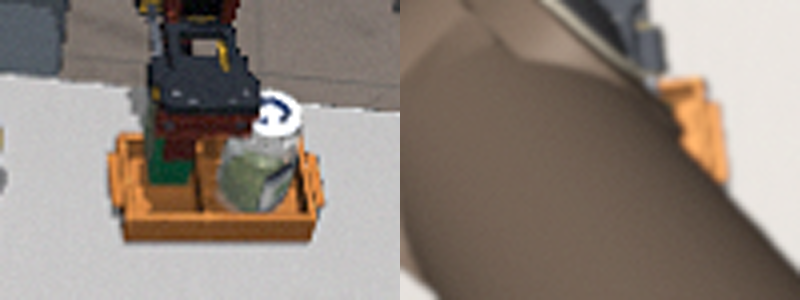

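Slim jar stands in the left pocket; the box hangs over the right one within its walls, wide finger blocks clear of the jar. Lowering slowly.

>>> {"name": "carry_out", "arguments": {"steps": [0,0,0,0,0.08,0,-1,0,0,0,0,0,0.3,-1,0,0,0,0,0,0.3,-1,0,0,0,0,0,0.3,-1,0,0,0,0,0,0.2,-1,0,0,0,0,0,0.1,-1,0,0,0,0,0,0.05,-1,0,0,0,0,0,0,-1,0,0,0,0,0,0,-1,0,0,0,0,0,0,-1]}}

```text
time_s: 38.23
tool_pos: [446.9, 191.9, 47.7]
orientation: [0.659, 0.752, 0.0, 0.0]
force: [0.2, -0.0, -1.5]
opening: 52.1
grasp_force: 14.9
```

Run:
```python
from h import *
st()
```

```text
t 38.23 tcp [446.9 191.9  47.7] th 1.704 tilt [0.001 0.   ] op 52.1 gf 14.9 F [ 0.2 -0.  -1.5] q [-0.07  0.48 -0.54  2.06  0.37  0.7  -0.72]
```

>>> {"name": "carry_out", "arguments": {"steps": [0,0,0,0,0,0.1,-1,0,0,0,0,0,0.05,-1,0,0,0,0,0,0.02,-1,0,0,0,0,0,0,-1,0,0,0,0,0,0,1,0,0,0,0,0,0,1,0,0,0,0,0,0,1,0,0,0,0,0,0,1,0,0,0,0,0,0,1,0,0,0,0,0,-0.2,1,0,0,0,0,0,-0.7,1,0,0,0,0,0,-0.9,1,0,0,0,0,0,-0.9,1,0,0,0,0,0,-0.9,1,0,0,0,0,0,-0.9,1,0,0,0,0,0,-0.9,1,0,0,0,0,0,-0.5,1,0,0,0,-0.5,0,0,1,0,0,0,-0.9,0,0,1,0,0,0,-0.9,0,0,1]}}

```text
time_s: 39.9
tool_pos: [455.7, 123.4, 220.2]
orientation: [0.658, 0.753, 0.001, 0.0]
force: [0.9, -0.5, -0.2]
opening: 87.8
grasp_force: 0.0
```

>>> {"name": "carry_out", "arguments": {"steps": [0,0,0,-0.9,0,0,1,0,0,0,-0.9,0,0,1,0,0,0,-0.9,0,0,1,0,0,0,-0.8,0,0,1,0,0,0,-0.4,0,0,1,0,0,0,0,0,0,1,0,0,0,0,0,0,1,0,0,0,0,0,0,1]}}

```text
time_s: 40.57
tool_pos: [471.1, 8.7, 219.6]
orientation: [0.658, 0.753, 0.0, -0.0]
force: [0.2, -0.3, 0.3]
opening: 88.1
grasp_force: 0.0
```

Run:
```python
from h import *
st();d=manip.get_image("scene")
for n,x in{"oil_bottle":(447,-135,0),"squat_jar":(462,-224,.16),"shaker":(476,-312,0),"slim_jar":(439,259,0),"pick_box":(447,192,1.7)}.items():print(n,fit([d],n,x,z=6))
print("dish",fit([d],"dish_stack",(614,320,0)))
a=cv2.cvtColor(d["image"],4)[110:260,100:380];a=np.clip(a*1.2,0,255).astype(np.uint8);cv2.imwrite("pics/fin.png",cv2.resize(a,None,fx=2.85,fy=2.85,interpolation=2))
```

```text
t 40.57 tcp [471.1   8.7 219.6] th 1.705 tilt [0.    0.001] op 88.1 gf 0.0 F [ 0.2 -0.3  0.3] q [ 0.35  0.19 -0.53  1.93  0.11  1.04 -0.1 ]
oil_bottle (1, [(np.float64(0.18910485021398005), np.float64(447.46312120401166), np.float64(-135.7000622410939), np.float64(0.2900720244748921))])
squat_jar (1, [(np.float64(0.07758916323731135), np.float64(464.12074069311075), np.float64(-222.1639481881573), np.float64(0.02043056121161025))])
shaker (1, [(np.float64(0.06384317014362095), np.float64(477.45906971654847), np.float64(-310.7391488396197), np.float64(0.029155632551659573))])
slim_jar (0, [(np.float64(0.0), np.float64(439.0), np.float64(259.0), np.float64(0.0))])
pick_box (1, [(np.float64(0.14902462424048613), np.float64(451.334228180727), np.float64(191.23852773491086), np.float64(1.6930687840256344))])
dish (1, [(np.float64(0.11353486774304367), np.float64(621.3493338159834), np.float64(317.9049401768023), np.float64(-0.08570302180180867))])
```

View pics/fin.png

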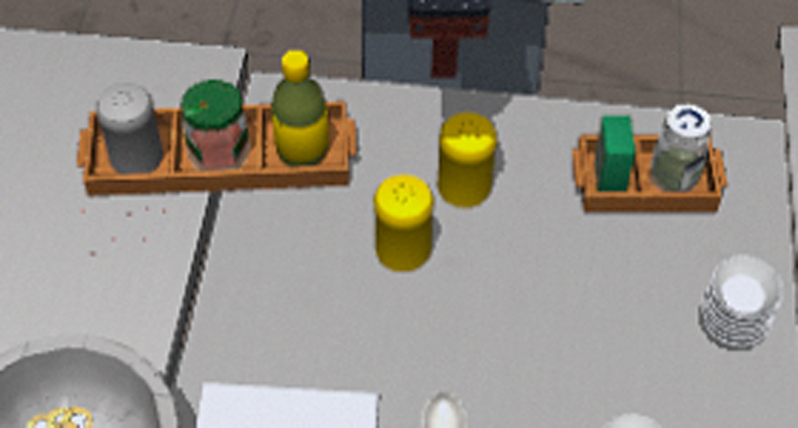

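All five stand upright in their pockets: shaker, jar and bottle at x≈130/213/300, toothpick box and slim jar at x≈615/683. The dishes and yellow decoys haven't been touched.

```bash
python3 -c "
from plant import manip
print(manip.job_done())"
```

```text
the job is handed in; nothing more can be done
None
```

Both caddies are made up as asked and the job is handed in at about 41 s; the last camera picture showed all five items upright in their pockets, with the dish stack and the yellow look-alikes untouched.

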